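Touch off the hand press and zero its depth dial

TASK

Set the depth zero of the hand-lever press for the wooden block on its base: pull the sprung lever down until the steel point presses lightly but definitely on the block, stay there for a second, then ease the lever slowly back up to its top stop without letting it fly. The dial's pointer stays behind at the depth reached: now turn the bezel until its zero mark stands at the pointer's tip, and let go. Leave the block where it lies and the other things on the bench undisturbed.

Things in the scene. Friction and masses are not known exactly. Their poses are not given: they have to be found in the camera images.
- press: Grey cast hand-lever press, fixed to the bench. Origin: centre of its base's underside; x from its front to its back (front faces the robot within 0.3 rad), y to its left, z up. Base 250 (x) by 170 by 25 mm; head 76 mm wide, 165 to 250 mm high, x = -62 to 112 mm, on a column at the back. Lever on the head's right side, quill under its front, dial on its top.
- lever (a joint): Lever angle, rad: 0 at the top stop, growing as the handle goes down, limit 1.15. At q the bar's axis is 150 mm from the pivot axis (along the press's y), on the front side, at 0.55 - q rad above level. A spring drives it up: 0.75 N m plus 0.5 N m per rad. It drives the quill down 45 mm per rad. Rising faster than 1 rad/s (150 mm/s at the handle) is letting it fly.
- lever_grip (a point): Middle of the lever's handle: a straight black round bar, 22 mm thick and 85 mm long, along the press's y, sticking out to the right (-y) of the 12 mm thick lever arm, with free space above, in front and beside. It can be pushed down from above with closed fingers, or pinched from above; the spring holds it up against them.
- lever_pivot (a point): Point of the lever's axis, 210 mm above the bench, straight behind (press's +x) the handle's middle lever_grip. Here is no solid part: the axle is nearer to the head.
- quill: Steel quill, 28 mm, sliding vertically under the head, with a chuck and a slender round-ended steel point. Origin on its axis, 148 mm above the bench at rest. The point's end is 28 to 48 mm below the origin, different in each run: it meets the block after 25 to 45 mm (lever 0.55 to 1.0 rad). 4 N of point on block for 0.5 s is a touch, over 40 N too hard; 3 N extra at the handle give about 10 N.
- block: Loose wooden block, 75 by 110 by 50 mm, lying on the press's base under the point; origin at the centre of its underside, 25 mm above the bench.
- bezel (a joint): Angle of the dial's bezel, rad, counter-clockwise positive seen from above; at 0 its zero mark points along the press's +x. It turns either way (limits -6.2 and 6.2) against a light friction of 0.05 N m and stays where it is left.
- dial_top (a point): On the dial's vertical axis at the height of the bezel's upper face, 285 mm above the bench. The bezel is a knurled steel disc with a white scale, 58 mm in diameter; its side is to be gripped from above, 266 to 285 mm above the bench. It stands on a neck 50 mm in diameter on the head's top (250 mm).
- zero_mark (a point): The bezel's zero mark: a broad dark raised bar, 11 by 4.5 mm, across the rim of the scale (the other graduations are thin ticks). The point is 24 mm from the dial's axis.
- pointer (a joint): Angle of the dial's pointer, rad, counter-clockwise positive seen from above; at 0, as at the start, it points along the press's +x. The lever pushes it round, 3 rad per rad of lever, and it stays at the greatest depth reached when the lever goes back.
- pointer_tip (a point): Point on the line of the dial's slender dark pointer, 24 mm from the dial's axis, 5 mm beyond the pointer's end. The pointer's other end is a short broad tail.
- offcut: Bystander: pale wood offcut, 60 by 90 by 22 mm, to the left of the press; origin at the centre of its underside.
- wrench: Bystander: steel wrench lying to the right of the press.
- tin: Bystander: tin can, 76 mm in diameter and 100 mm high, on the left of the bench.
- jar: Bystander: glass jar with a steel lid, 60 mm in diameter and 75 mm high, on the left.
- spray: Bystander: white bottle with a black cap, 68 mm in diameter and 200 mm high, at the back left.
- screwdriver: Bystander: screwdriver lying at the front left.
- hammer: Bystander: hammer lying on the right.
There are look-alikes about, which are no part of the job. What is shaped like the block but purple or red is not meant.

How it is judged:
By the outcome, as a careful person would: the job done as asked, in the order asked, and still so for the second after the job is handed in, with the robot touching nothing.
It also fails if it takes over 72 s, if anything falls off the work surface, if the arm or the gripper's body presses on something with over 40 N, if the wrist force passes 120 N, or if a joint passes its speed limit or range.

ROBOT

A 6-joint arm with a two-finger parallel gripper is mounted at the origin on the work surface. World frame = base frame: x ahead of the robot, y to its left, z up, the work surface at z = 0. Lengths are in m, angles in degrees, forces in N, time in s.
With the tool pointing down it reaches from about 0.3 to 0.75 m from the base axis. Payload 8.5 kg.
Tool frame: the origin (TCP) lies on the centre line of the jaws, within the pads' length; the fingertips stand 17 mm ahead of it and the grasp point (between the pads) lies 2 mm behind it (env.tcp_to_tips is the distance from the TCP to the fingertips, in m); z points along the fingers, y is the line along which they close (so a half turn about z gives the same grasp; the last joint's range is limited). The gripper opens to 85 mm and grips with 20 to 120 N. Pads are 22 mm wide; open, the fingers measure 114 mm over their backs; the gripper's body (76 mm by 85 mm) begins 54 mm behind the grasp point. The pads swing forward as they close: fully open they stand 13 mm farther back than shut.
Start: joints at [51.091, 21.807, 74.336, -0, 83.858, -12.336], TCP at [0.246, 0.492, 0.248] pointing down, gripper open.
Joint ranges: [-178.18, 178.18], [-50.72, 133.34], [12.68, 142.11], [-81.47, 261.47], [9.98, 163.14], [-165.26, 165.26]. Speed limits (degrees/s): [136.94, 136.94, 180, 180, 180, 180].

INTERFACE

Orientations are given as a 3x3 rotation matrix whose columns are the frame's x, y, z axes.
In Python, from rig import env gives the robot as it stands. The module is installed in compiled form; this text tells all that it offers.
- The arm moves only by the shell command python3 -m pendant 'ROWS' [FORCE]. ROWS is JSON, a list of rows, each a list of 7 numbers: the opening, from 0 (shut) to 1 (fully open), then the shift along the tool's x, y, z in m, then the turn, a rotation vector about the tool's x, y, z in rad. A call has 1 to 5 rows; each row is the pose to reach, as a shift and turn from the pose commanded when the call began, along the tool's axes at that moment; what a row does not reach only later rows make up. A row lasts 1/8 s, in which the tool goes at most 62.5 mm and 10.7 degrees, less where a joint would pass 70% of its speed; a pose out of reach is approached as far as the arm can. A call with a gripper value outside its range is refused whole. The fingers move at their own pace and stop on an object; FORCE is the grip in N (left out, the last holds). Time passes only in rows, so rows that repeat a pose let the fingers close. It gives the time, the measured TCP pose, the force, the opening and the grip force at its end, in the units of the state.
- env.observe(): the state, without advancing time (a new reading comes with each control period).
- env.get_image(name): name is "scene" or "top" or "wrist"; returns a dict with "image" (480x640x3 uint8, blue, green, red), "fx", "fy", "cx", "cy" (pixels), "pose" (4x4, takes a point from camera to world coordinates). Camera axes: x right, y up, looking along -z (the intrinsics and any distortion apply to the point x, -y, -z); pixel columns grow to the right and rows downward; lengths in m; the calibration is good to about 2 mm. A picture is of the moment at which its call begins. There is no depth.
- env.close_job(): hands the job in; it is judged then, once.
Trained networks look in the newest picture that a camera, given by its name, has taken for a name from the list of things; names that differ only in an ending like _2 or _b are one class to them, and where a whole thing is asked for, a point or a joint stands for the part that bears it (a point fixed in the world has none). Each returns a list of dicts, best first, with "conf" (0 to 1); they miss things now and then, are a little off and sometimes report something else, mostly with a low value. They report only what shows in the picture. A call takes as long as a camera call. They do not tell look-alikes from the thing itself.
- env.find_in(camera, thing): "bbox" ([centre column, centre row, width, height] in pixels, round what is visible of it).
- env.trace(camera, thing): "mask" (480x640 bool, what is visible of it) and "bbox" ([centre column, centre row, width, height] in pixels, round what is visible of it).
- env.tip_of(camera, thing): "centre" ([column, row] in pixels: a listed point, or the origin of a listed thing).
The state is a dict: "time_s": time; "q": joint angles; "qvel": joint speeds; "joint_efforts": joint torques, N m; "position": TCP position; "tool_rot": TCP orientation; "ft_force": force on the tool from outside, world axes, zero at the start; "wrist_torque": the same for the moment, N m; "grip_width": finger opening in m; "gripper_force": force on a finger pad.
Only numpy, scipy, OpenCV 4.12 (cv2) and the standard library are available. Lean on these libraries where they do the work, as an engineer would, in place of code of your own. Each camera call takes 0.05 s, during which the arm holds its last target. There are 200 camera calls.

## Working session

There is one attempt and no reset: what is moved stays moved. The work goes in short steps, Python scripts to look and compute and a shell command to move; the robot and the scene stay as the last step left them, time stands still between calls to the robot, and variables do not carry over. Pictures are saved under pics/ and viewed, at most 10 in all, crops included, and the job is handed in when it is done.

```bash
mkdir -p pics; cat > h.py <<'E'
import numpy as np, cv2
from rig import env
def ray(im,px):
    d=np.array([(px[0]-im["cx"])/im["fx"],-(px[1]-im["cy"])/im["fy"],-1.])
    P=np.array(im["pose"]); return P[:3,3],P[:3,:3]@d
def atz(im,px,z):
    o,d=ray(im,px); return o+d*(z-o[2])/d[2]
def tri(obs):
    A=np.zeros((3,3));b=np.zeros(3)
    for im,px in obs:
        o,d=ray(im,px); d=d/np.linalg.norm(d); M=np.eye(3)-np.outer(d,d); A+=M;b+=M@o
    return np.linalg.solve(A,b)
E
python3 - <<'E'
from h import *
np.set_printoptions(precision=4,suppress=True)
ims={c:env.get_image(c) for c in ("scene","top")}
for c,im in ims.items():
    cv2.imwrite(f"pics/{c}0.png",im["image"]); print(c,[k for k in im])
    for t in ("lever_grip","lever_pivot","dial_top","zero_mark","pointer_tip","block","quill","press","wrench","hammer"):
        r=env.tip_of(c,t)
        print(t,[(np.round(x["centre"],1).tolist(),round(x["conf"],2)) for x in r[:3]])
s=env.observe();print(s["time_s"],s["position"],s["tool_rot"],s["ft_force"])
E
```

```text
scene ['image', 'fx', 'fy', 'cx', 'cy', 'pose']
lever_grip [([288.2, 194.2], 0.88), ([452.0, 340.5], 0.24), ([467.8, 302.4], 0.22)]
lever_pivot [([270.0, 243.9], 0.63)]
dial_top []
zero_mark [([405.3, 233.9], 0.71), ([305.2, 249.2], 0.57)]
pointer_tip [([247.8, 290.1], 0.32)]
block [([309.0, 292.8], 0.9), ([287.0, 233.1], 0.86)]
quill []
press [([307.7, 305.4], 0.8)]
wrench [([246.3, 289.9], 0.77), ([405.2, 236.1], 0.48)]
hammer [([160.1, 271.5], 0.72)]
top ['image', 'fx', 'fy', 'cx', 'cy', 'pose']
lever_grip [([347.8, 252.4], 0.6)]
lever_pivot []
dial_top [([314.1, 186.1], 0.89)]
zero_mark [([309.4, 175.5], 0.79)]
pointer_tip []
block [([311.4, 227.1], 0.93), ([348.2, 316.9], 0.91), ([292.4, 303.6], 0.82)]
quill []
press []
wrench [([377.5, 227.8], 0.56)]
hammer [([215.0, 335.2], 0.66), ([475.8, 233.5], 0.6)]
1.1 [0.246  0.4919 0.2483] [[-0.8943  0.4474 -0.    ]
 [ 0.4474  0.8943  0.    ]
 [ 0.      0.     -1.    ]] [ 0.1042 -0.7447  0.0883]
```

View pics/scene0.png

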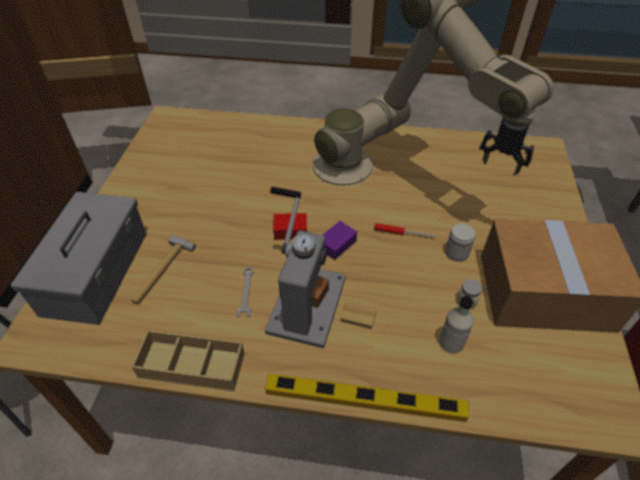

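View pics/top0.png

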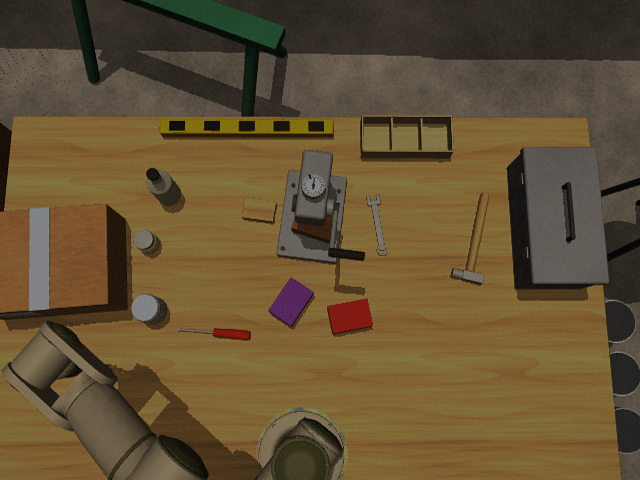

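```bash
python3 - <<'E'
from h import *
np.set_printoptions(precision=4,suppress=True)
s=env.get_image("scene");t=env.get_image("top")
for im in (s,t): print(im["fx"],im["cx"],im["cy"]);print(np.array(im["pose"]))
g=tri([(s,(288.2,194.2)),(t,(347.8,252.4))]);print("grip tri",g, "top at .288",atz(t,(347.8,252.4),.288),"sc",atz(s,(288.2,194.2),.288))
print("dial",atz(t,(314.1,186.1),.285),"zero",atz(t,(309.4,175.5),.285))
print("pivot sc",atz(s,(270,243.9),.21))
for p in ((311.4,227.1),(348.2,316.9),(292.4,303.6)): print(atz(t,p,.05))
print(np.array(env.find_in("top","block")[0]["bbox"]),env.find_in("top","lever_grip")[:2],env.find_in("scene","lever_grip")[:2])
E
```

```text
499.0824772067295 316.93576460554493 236.9224231161204
[[-0.1464 -0.7273  0.6705  1.4693]
 [ 0.9892 -0.105   0.1021  0.1286]
 [-0.0039  0.6782  0.7349  1.2004]
 [ 0.      0.      0.      1.    ]]
610.4078606037275 318.6120573225363 244.23947558302527
[[-0.0021  0.9811 -0.1934  0.2325]
 [-0.9999  0.0006  0.0139 -0.0215]
 [ 0.0137  0.1934  0.981   1.6986]
 [ 0.      0.      0.      1.    ]]
grip tri [ 0.4905 -0.1044  0.2858] top at .288 [ 0.4911 -0.1101  0.288 ] sc [ 0.4925 -0.0981  0.288 ]
dial [ 0.6537 -0.031   0.285 ] zero [ 0.6803 -0.0196  0.285 ]
pivot sc [ 0.6086 -0.1293  0.21  ]
[ 0.6058 -0.025   0.05  ]
[ 0.3582 -0.1241  0.05  ]
[0.3941 0.0263 0.05  ]
[290.1 303.8  43.2  50. ] [{'bbox': [345.5, 232.6, 32.6, 54.8], 'conf': 0.71}, {'bbox': [322.4, 208.2, 86.1, 113.2], 'conf': 0.7}] [{'bbox': [285.2, 217.6, 29.5, 69.2], 'conf': 0.79}]
```

The block meant is the brown one under the quill, top (315,228). The purple one (291,303) and the red one (350,316) on the bench are the look-alikes. The handle bar is at top (347,254) and the dial at (314,186). The press yaw is about -0.15 rad. I'm moving above the handle now.

```bash
python3 -m pendant '[[0,-0.05,-0.05,-0.02,0,0,0.15],[0,-0.1,-0.1,-0.04,0,0,0.3],[0,-0.14,-0.14,-0.05,0,0,0.42],[0,-0.18,-0.18,-0.065,0,0,0.54],[0,-0.22,-0.22,-0.076,0,0,0.64]]' 30; python3 -c "
from rig import env
s=env.observe();print(s['position'],s['tool_rot'])"
```

```text
time_s: 1.98
position: [0.3421, 0.2023, 0.3235]
tool_rot: [[-0.447, 0.894, 0.001], [0.894, 0.447, 0.0], [-0.0, 0.001, -1.0]]
ft_force: [1.3, 0.1, 0.7]
grip_width: 0.0002
gripper_force: 0.0
[0.34212172 0.20232983 0.32350316] [[-4.47453118e-01  8.94306627e-01  1.16806043e-03]
 [ 8.94307327e-01  4.47453195e-01  2.09260747e-04]
 [-3.35509099e-04  1.13823937e-03 -9.99999296e-01]]
```

```bash
python3 -m pendant '[[0,-0.06,-0.008,-0.02,0,0,0.13],[0,-0.12,-0.016,-0.04,0,0,0.26],[0,-0.18,-0.024,-0.06,0,0,0.39],[0,-0.24,-0.03,-0.08,0,0,0.51],[0,-0.3,-0.038,-0.097,0,0,0.614]]'; python3 -m pendant '[[0,-0.015,0.01,0,0,0,0],[0,-0.015,0.01,0,0,0,0]]'; python3 - <<'E'
from h import *
np.set_printoptions(precision=4,suppress=True)
w=env.get_image("wrist");t=env.get_image("top")
cv2.imwrite("pics/w1.png",w["image"])
for n in ("lever_grip","dial_top","zero_mark","pointer_tip","lever_pivot","block"):
    for c in ("wrist","top"):
        print(n,c,[(np.round(x["centre"],1).tolist(),round(x["conf"],2)) for x in env.tip_of(c,n)[:2]])
r=env.tip_of("wrist","lever_grip")
if r: print(atz(w,r[0]["centre"],.288))
r=env.tip_of("wrist","dial_top")
if r: print(atz(w,r[0]["centre"],.285))
s=env.observe();print(s["time_s"],s["position"],s["tool_rot"],s["ft_force"]);print(w["pose"])
E
```

```text
time_s: 2.6
position: [0.4416, -0.0782, 0.4193]
tool_rot: [[0.15, 0.989, 0.001], [0.989, -0.15, -0.0], [-0.0, 0.001, -1.0]]
ft_force: [0.6, -0.4, -0.5]
grip_width: -0.0002
gripper_force: 0.0
time_s: 2.85
position: [0.4492, -0.0929, 0.4176]
tool_rot: [[0.147, 0.989, -0.001], [0.989, -0.147, 0.001], [0.001, -0.001, -1.0]]
ft_force: [0.5, 0.4, -0.5]
grip_width: 0.0001
gripper_force: 0.0
lever_grip wrist [([372.3, 252.0], 0.75)]
lever_grip top []
dial_top wrist [([613.4, 102.5], 0.65), ([374.1, 251.0], 0.56)]
dial_top top [([314.0, 186.3], 0.67)]
zero_mark wrist []
zero_mark top [([309.7, 174.7], 0.88), ([378.5, 228.8], 0.68)]
pointer_tip wrist []
pointer_tip top []
lever_pivot wrist []
lever_pivot top [([352.2, 211.3], 0.61), ([215.3, 331.6], 0.61)]
block wrist [([438.9, 123.7], 0.92), ([277.1, 101.6], 0.83)]
block top [([289.5, 301.3], 0.74), ([351.2, 319.0], 0.64)]
[ 0.4858 -0.1096  0.288 ]
[ 0.6565 -0.0296  0.285 ]
3.65 [ 0.4491 -0.0925  0.4183] [[ 0.1465  0.9892 -0.0001]
 [ 0.9892 -0.1465  0.    ]
 [ 0.     -0.0001 -1.    ]] [ 0.2285  1.3606 -0.8524]
[[ 0.9891  0.1405  0.0433  0.4597]
 [-0.1471  0.947   0.2855 -0.0205]
 [-0.0009 -0.2888  0.9574  0.5425]
 [ 0.      0.      0.      1.    ]]
```

View pics/w1.png

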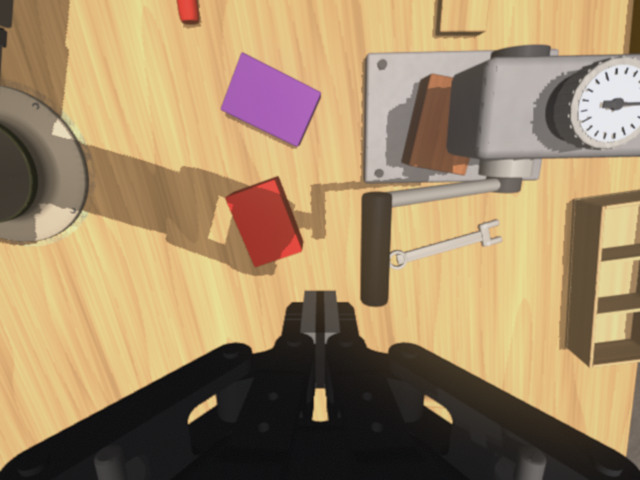

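```bash
python3 -m pendant '[[0,-0.009,0.041,0.04,0,0,0],[0,-0.009,0.041,0.085,0,0,0],[0,-0.009,0.041,0.092,0,0,0],[0,-0.009,0.041,0.092,0,0,0]]'; python3 - <<'E'
from h import *
w=env.get_image("wrist");cv2.imwrite("pics/w2.png",w["image"])
print(env.observe()["position"],env.observe()["ft_force"])
E
```

```text
time_s: 4.15
position: [0.4885, -0.1075, 0.3277]
tool_rot: [[0.146, 0.989, 0.001], [0.989, -0.146, -0.001], [-0.001, 0.002, -1.0]]
ft_force: [0.2, -0.2, 0.1]
grip_width: -0.0
gripper_force: 0.0
[ 0.48866124 -0.1075853   0.3283173 ] [-0.38564574 -0.25286035  0.95522285]
```

View pics/w2.png

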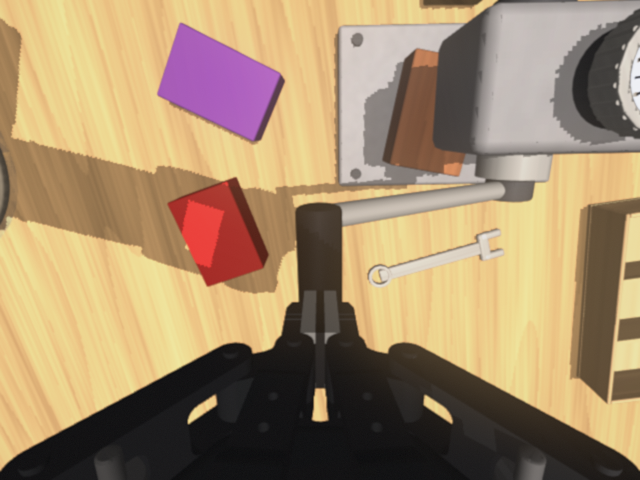

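The fingers are centred over the bar: bar columns 298–342, fingers at 320. I'm pushing down along the arc to q≈0.5.

```bash
python3 -m pendant '[[0,0,0,0.011,0,0,0],[0,0,-0.003,0.018,0,0,0],[0,0,-0.007,0.025,0,0,0],[0,0,-0.010,0.032,0,0,0],[0,0,-0.013,0.039,0,0,0]]'; python3 -m pendant '[[0,0,-0.002,0.007,0,0,0],[0,0,-0.0045,0.0145,0,0,0],[0,0,-0.006,0.022,0,0,0],[0,0,-0.0075,0.029,0,0,0],[0,0,-0.008,0.0365,0,0,0]]'; python3 -m pendant '[[0,0,-0.001,0.004,0,0,0],[0,0,-0.001,0.005,0,0,0],[0,0,-0.001,0.005,0,0,0]]'
```

```text
time_s: 4.82
position: [0.4748, -0.1056, 0.2876]
tool_rot: [[0.147, 0.989, -0.0], [0.989, -0.147, -0.001], [-0.001, -0.0, -1.0]]
ft_force: [-4.5, -0.1, 4.8]
grip_width: 0.0001
gripper_force: 2.5
time_s: 5.45
position: [0.4675, -0.1043, 0.2503]
tool_rot: [[0.146, 0.989, -0.0], [0.989, -0.146, 0.0], [0.0, -0.0, -1.0]]
ft_force: [-1.8, 0.9, 5.0]
grip_width: -0.0005
gripper_force: 2.2
time_s: 5.82
position: [0.4668, -0.1042, 0.2459]
tool_rot: [[0.146, 0.989, 0.001], [0.989, -0.146, -0.0], [0.0, 0.001, -1.0]]
ft_force: [-0.7, 1.0, 4.0]
grip_width: -0.0
gripper_force: 1.8
```

```bash
cat > chk.py <<'E'
import sys
from rig import env
s=env.observe();f=s["ft_force"][2];print("CHK",round(s["time_s"],2),round(s["position"][2],4),round(f,2))
sys.exit(f>float(sys.argv[1]))
E
P="python3 -m pendant"; C="python3 chk.py 8"
$P '[[0,0,0,0.002,0,0,0],[0,0,0,0.002,0,0,0]]' >/dev/null; $C && $P '[[0,0,0,0.002,0,0,0],[0,0,0,0.002,0,0,0]]' >/dev/null && $C && $P '[[0,0,0,0.002,0,0,0],[0,0,0,0.002,0,0,0]]' >/dev/null && $C && $P '[[0,0,0,0.002,0,0,0],[0,0,0,0.002,0,0,0]]' >/dev/null && $C && $P '[[0,0,0,0.002,0,0,0],[0,0,0,0.002,0,0,0]]' >/dev/null && $C && $P '[[0,0,0,0.002,0,0,0],[0,0,0,0.002,0,0,0]]' >/dev/null && $C && $P '[[0,0,0,0.002,0,0,0],[0,0,0,0.002,0,0,0]]' >/dev/null && $C
```

```text
CHK 6.08 0.2438 3.89False
```

```bash
sed -i 's/sys.exit(f>/sys.exit(int(f>/; s/\[1\]))$/[1])))/' chk.py
P="python3 -m pendant"; C="python3 chk.py 8.2"
$C && $P '[[0,0,0,0.002,0,0,0],[0,0,0,0.002,0,0,0]]' >/dev/null && $C && $P '[[0,0,0,0.002,0,0,0],[0,0,0,0.002,0,0,0]]' >/dev/null && $C && $P '[[0,0,0,0.002,0,0,0],[0,0,0,0.002,0,0,0]]' >/dev/null && $C && $P '[[0,0,0,0.002,0,0,0],[0,0,0,0.002,0,0,0]]' >/dev/null && $C && $P '[[0,0,0,0.002,0,0,0],[0,0,0,0.002,0,0,0]]' >/dev/null && $C && $P '[[0,0,0,0.002,0,0,0],[0,0,0,0.002,0,0,0]]' >/dev/null && $C
```

```text
CHK 6.08 0.2438 3.89
CHK 6.33 0.2416 3.54
CHK 6.58 0.2396 3.65
CHK 6.83 0.2377 4.17
CHK 7.08 0.2357 4.06
CHK 7.33 0.2337 4.29
CHK 7.58 0.2317 3.88
```

```bash
P="python3 -m pendant"; C="python3 chk.py 6.3"
$P '[[0,0,0,0.002,0,0,0],[0,0,0,0.002,0,0,0]]' >/dev/null && $C && $P '[[0,0,0,0.002,0,0,0],[0,0,0,0.002,0,0,0]]' >/dev/null && $C && $P '[[0,0,0,0.002,0,0,0],[0,0,0,0.002,0,0,0]]' >/dev/null && $C && $P '[[0,0,0.0005,0.002,0,0,0],[0,0,0.0005,0.002,0,0,0]]' >/dev/null && $C && $P '[[0,0,0,0.002,0,0,0],[0,0,0,0.002,0,0,0]]' >/dev/null && $C && $P '[[0,0,0.0005,0.002,0,0,0],[0,0,0.0005,0.002,0,0,0]]' >/dev/null && $C && $P '[[0,0,0,0.002,0,0,0],[0,0,0,0.002,0,0,0]]' >/dev/null && $C && $P '[[0,0,0.0005,0.002,0,0,0],[0,0,0.0005,0.002,0,0,0]]' >/dev/null && $C && $P '[[0,0,0.0005,0.002,0,0,0],[0,0,0.0005,0.002,0,0,0]]' >/dev/null && $C; python3 - <<'E'
from h import *
w=env.get_image("wrist");cv2.imwrite("pics/w3.png",w["image"])
E
```

```text
CHK 7.83 0.2297 2.91
CHK 8.07 0.2277 4.04
CHK 8.32 0.2257 4.11
CHK 8.57 0.2237 4.31
CHK 8.82 0.2217 3.94
CHK 9.07 0.2197 3.82
CHK 9.32 0.2177 4.24
CHK 9.57 0.2156 3.85
CHK 9.82 0.2137 4.18
```

View pics/w3.png

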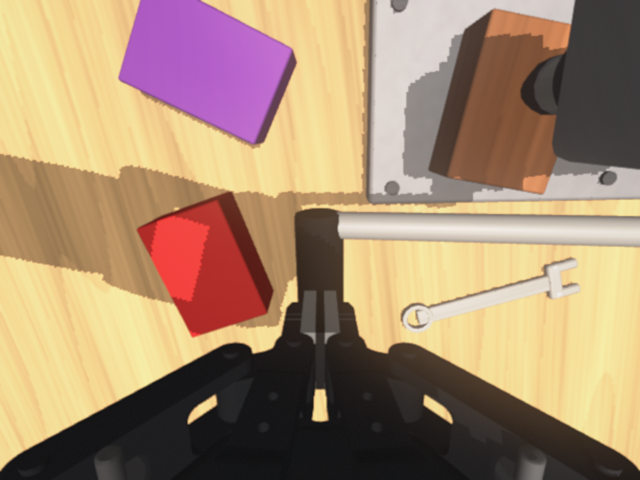

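```bash
P="python3 -m pendant"; C="python3 chk.py 6.3"
$P '[[0,0,0.0005,0.002,0,0,0],[0,0,0.0005,0.002,0,0,0]]' >/dev/null && $C && $P '[[0,0,0.0005,0.002,0,0,0],[0,0,0.0005,0.002,0,0,0]]' >/dev/null && $C && $P '[[0,0,0.0005,0.002,0,0,0],[0,0,0.0005,0.002,0,0,0]]' >/dev/null && $C && $P '[[0,0,0.0005,0.002,0,0,0],[0,0,0.0005,0.002,0,0,0]]' >/dev/null && $C && $P '[[0,0,0.0005,0.002,0,0,0],[0,0,0.0005,0.002,0,0,0]]' >/dev/null && $C && $P '[[0,0,0.0005,0.002,0,0,0],[0,0,0.0005,0.002,0,0,0]]' >/dev/null && $C && $P '[[0,0,0.0005,0.002,0,0,0],[0,0,0.0005,0.002,0,0,0]]' >/dev/null && $C && $P '[[0,0,0.0005,0.002,0,0,0],[0,0,0.0005,0.002,0,0,0]]' >/dev/null && $C && $P '[[0,0,0.0006,0.002,0,0,0],[0,0,0.0006,0.002,0,0,0]]' >/dev/null && $C && $P '[[0,0,0.0006,0.002,0,0,0],[0,0,0.0006,0.002,0,0,0]]' >/dev/null && $C; python3 -c "
from rig import env
print(env.observe()['ft_force'])"
```

```text
CHK 10.12 0.2117 4.68
CHK 10.38 0.2097 3.99
CHK 10.62 0.2077 4.99
CHK 10.88 0.2057 4.26
CHK 11.12 0.2037 4.15
CHK 11.38 0.2017 4.68
CHK 11.62 0.1997 5.19
CHK 11.88 0.1977 3.83
CHK 12.12 0.1957 4.24
CHK 12.38 0.1937 4.06
[-3.00860812  0.57476113  4.06359738]
```

```bash
P="python3 -m pendant"; C="python3 chk.py 6.3"
$P '[[0,0,0.0006,0.002,0,0,0],[0,0,0.0006,0.002,0,0,0]]' >/dev/null && $C && $P '[[0,0,0.0006,0.002,0,0,0],[0,0,0.0006,0.002,0,0,0]]' >/dev/null && $C && $P '[[0,0,0.0006,0.002,0,0,0],[0,0,0.0006,0.002,0,0,0]]' >/dev/null && $C && $P '[[0,0,0.0007,0.002,0,0,0],[0,0,0.0007,0.002,0,0,0]]' >/dev/null && $C && $P '[[0,0,0.0007,0.002,0,0,0],[0,0,0.0007,0.002,0,0,0]]' >/dev/null && $C && $P '[[0,0,0.0008,0.002,0,0,0],[0,0,0.0008,0.002,0,0,0]]' >/dev/null && $C && $P '[[0,0,0.0008,0.002,0,0,0],[0,0,0.0008,0.002,0,0,0]]' >/dev/null && $C && $P '[[0,0,0.0008,0.002,0,0,0],[0,0,0.0008,0.002,0,0,0]]' >/dev/null && $C ; python3 -c "
from rig import env
print(env.observe()['ft_force'])"
```

```text
CHK 12.62 0.1917 3.56
CHK 12.88 0.1897 4.24
CHK 13.12 0.1877 4.69
CHK 13.38 0.1858 5.49
CHK 13.62 0.1841 9.71
[-5.9018863   0.9650116   9.71106901]
```

Contact at q≈0.92, with roughly 10–20 N at the point. I'm holding here.

```bash
P="python3 -m pendant"
$P '[[0,0,0,0,0,0,0],[0,0,0,0,0,0,0]]' >/dev/null; python3 chk.py 12; python3 chk.py 12 && $P '[[0,0,0,0,0,0,0],[0,0,0,0,0,0,0],[0,0,0,0,0,0,0],[0,0,0,0,0,0,0],[0,0,0,0,0,0,0]]' ; $P '[[0,0,0,0,0,0,0],[0,0,0,0,0,0,0],[0,0,0,0,0,0,0],[0,0,0,0,0,0,0]]'
```

```text
CHK 13.88 0.1842 8.88
CHK 13.88 0.1842 8.88
time_s: 14.5
position: [0.4767, -0.1057, 0.1842]
tool_rot: [[0.146, 0.989, -0.0], [0.989, -0.146, -0.0], [-0.0, -0.0, -1.0]]
ft_force: [-5.0, 1.3, 9.4]
grip_width: 0.0001
gripper_force: 4.7
time_s: 15.0
position: [0.4767, -0.1057, 0.1842]
tool_rot: [[0.146, 0.989, -0.0], [0.989, -0.146, -0.0], [-0.0, -0.0, -1.0]]
ft_force: [-5.4, 1.3, 9.9]
grip_width: 0.0004
gripper_force: 4.7
```

```bash
P="python3 -m pendant"
$P '[[0,0,-0.003,-0.008,0,0,0],[0,0,-0.005,-0.016,0,0,0],[0,0,-0.007,-0.024,0,0,0],[0,0,-0.0085,-0.032,0,0,0],[0,0,-0.0095,-0.040,0,0,0]]' | grep -E "posi|ft_"
$P '[[0,0,-0.0005,-0.008,0,0,0],[0,0,-0.0005,-0.016,0,0,0],[0,0,-0.0005,-0.024,0,0,0],[0,0,0.0005,-0.032,0,0,0],[0,0,0.0015,-0.040,0,0,0]]' | grep -E "posi|ft_"
$P '[[0,0,0.0015,-0.008,0,0,0],[0,0,0.0035,-0.016,0,0,0],[0,0,0.0065,-0.024,0,0,0],[0,0,0.0095,-0.032,0,0,0],[0,0,0.013,-0.040,0,0,0]]' | grep -E "posi|ft_"
$P '[[0,0,0.003,-0.005,0,0,0],[0,0,0.006,-0.010,0,0,0],[0,0,0.007,-0.014,0,0,0],[0,0,0.007,-0.019,0,0,0],[0,0,0.007,-0.026,0,0,0]]' | grep -E "time|posi|ft_"
```

```text
position: [0.4676, -0.1045, 0.2244]
ft_force: [3.1, -0.5, 3.5]
position: [0.4689, -0.1045, 0.2642]
ft_force: [2.5, -0.2, 2.3]
position: [0.482, -0.1065, 0.3043]
ft_force: [1.5, 0.9, 1.7]
time_s: 17.5
position: [0.4885, -0.1075, 0.3299]
ft_force: [-1.2, -0.5, -0.3]
```

```bash
P="python3 -m pendant"
$P '[[0,0,0,-0.06,0,0,0],[0.5,0.02,0.05,-0.08,0,0,0],[1,0.04,0.1,-0.08,0,0,0],[1,0.06,0.153,-0.08,0,0,0],[1,0.06,0.153,-0.08,0,0,0]]' | grep -E "time|posi|ft_"; $P '[[1,0,0,0,0,0,0],[1,0,0,0,0,0,0]]'
cat > look.py <<'E'
import sys
from h import *
np.set_printoptions(precision=4,suppress=True)
w=env.get_image("wrist")
R={}
for n in ("dial_top","zero_mark","pointer_tip"):
    r=env.tip_of("wrist",n); print(n,[(np.round(x["centre"],1).tolist(),round(x["conf"],2)) for x in r[:3]])
    if r: R[n]=atz(w,r[0]["centre"],.285); print(R[n])
for n in ("zero_mark","pointer_tip"):
    if n in R and "dial_top" in R:
        d=R[n]-R["dial_top"]; print(n,"r",np.hypot(*d[:2]),"world ang deg",np.degrees(np.arctan2(d[1],d[0])))
s=env.observe();print(s["time_s"],s["position"],s["tool_rot"],s["q"],s["grip_width"])
u=[w["cx"],w["cy"]]
c=w["image"]
if "dial_top" in R:
    x,y=[int(v) for v in env.tip_of("wrist","dial_top")[0]["centre"]]
    x0,y0=max(0,x-75),max(0,y-75); print("crop origin",x0,y0)
    c=cv2.resize(c[y0:y0+150,x0:x0+150],(600,600),interpolation=cv2.INTER_CUBIC)
cv2.imwrite(sys.argv[1],c)
E
python3 look.py pics/d1.png
```

```text
time_s: 18.12
position: [0.6519, -0.07, 0.4057]
ft_force: [-0.1, 0.2, 0.0]
time_s: 18.38
position: [0.6477, -0.0707, 0.4114]
tool_rot: [[0.147, 0.989, 0.002], [0.989, -0.147, -0.001], [-0.0, 0.002, -1.0]]
ft_force: [-0.3, -0.8, 0.1]
grip_width: 0.0856
gripper_force: 0.0
dial_top [([325.6, 181.5], 0.83), ([292.3, 167.8], 0.2)]
[ 0.6578 -0.0305  0.285 ]
zero_mark [([354.6, 166.9], 0.58)]
[ 0.6788 -0.0236  0.285 ]
pointer_tip [([296.1, 169.9], 0.71)]
[ 0.6388 -0.0197  0.285 ]
zero_mark r 0.022190878710297696 world ang deg 18.166128523083394
pointer_tip r 0.021798579023159553 world ang deg 150.21325161876445
18.575 [ 0.6482 -0.0707  0.4108] [[ 0.1469  0.9892  0.0011]
 [ 0.9892 -0.1469 -0.0003]
 [-0.0002  0.0012 -1.    ]] [-16.6059  31.5438  32.0948  -0.     116.2942  -8.1584] 0.08545245239098768
crop origin 250 106
```

View pics/d1.png

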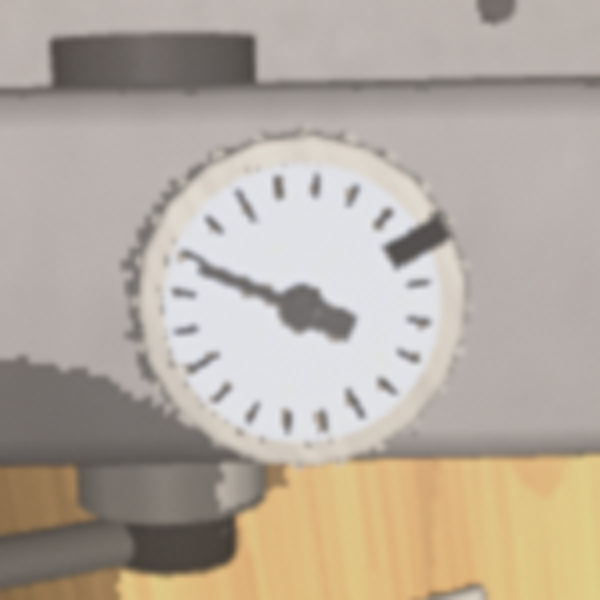

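Pointer at about 150° world, which matches 3·0.92 rad. Zero mark at about 18° world. The bezel needs about 132° CCW, so joint 6 goes from -8° to about -140°, within range.

```bash
P="python3 -m pendant"
$P '[[1,0.0415,0.003,0.04,0,0,0],[1,0.0415,0.003,0.08,0,0,0],[1,0.0415,0.003,0.11,0,0,0],[1,0.0415,0.003,0.13,0,0,0],[1,0.0415,0.003,0.13,0,0,0]]' 20| grep -E "time|posi|ft_"; $P '[[0.55,0,0,0,0,0,0],[0.55,0,0,0,0,0,0],[0.55,0,0,0,0,0,0],[0.55,0,0,0,0,0,0]]'; python3 -c "
from rig import env
print(env.tcp_to_tips)"
```

```text
time_s: 19.25
position: [0.6574, -0.0299, 0.2787]
ft_force: [-0.2, -0.7, -0.8]
time_s: 19.75
position: [0.6577, -0.03, 0.2815]
tool_rot: [[0.147, 0.989, 0.001], [0.989, -0.147, -0.001], [-0.0, 0.001, -1.0]]
ft_force: [-3.8, 0.5, 5.7]
grip_width: 0.0572
gripper_force: 21.9
0.017
```

```bash
P="python3 -m pendant"
$P '[[0.55,0,0,0,0,0,-0.16],[0.55,0,0,0,0,0,-0.32],[0.55,0,0,0,0,0,-0.48],[0.55,0,0,0,0,0,-0.64],[0.55,0,0,0,0,0,-0.8]]' | grep -vE "rot"; $P '[[0.55,0,0,0,0,0,-0.16],[0.55,0,0,0,0,0,-0.32],[0.55,0,0,0,0,0,-0.48],[0.55,0,0,0,0,0,-0.64],[0.55,0,0,0,0,0,-0.8]]' | grep -vE "rot"; $P '[[0.55,0,0,0,0,0,-0.16],[0.55,0,0,0,0,0,-0.32],[0.55,0,0,0,0,0,-0.48],[0.55,0,0,0,0,0,-0.64],[0.55,0,0,0,0,0,-0.7]]' | grep -vE "rot"; $P '[[0.55,0,0,0,0,0,0],[0.55,0,0,0,0,0,0]]'; python3 look.py pics/d2.png
```

```text
time_s: 20.38
position: [0.6574, -0.0301, 0.2815]
ft_force: [-5.5, 0.3, 6.2]
grip_width: 0.0573
gripper_force: 22.0
time_s: 21.0
position: [0.6573, -0.0304, 0.2815]
ft_force: [-8.0, -1.1, 6.6]
grip_width: 0.057
gripper_force: 21.9
time_s: 21.62
position: [0.6573, -0.0307, 0.2815]
ft_force: [-7.0, -2.8, 5.3]
grip_width: 0.0575
gripper_force: 21.9
time_s: 21.88
position: [0.6573, -0.0307, 0.2815]
tool_rot: [[-0.836, -0.549, 0.0], [-0.549, 0.836, -0.002], [0.001, -0.002, -1.0]]
ft_force: [-6.6, -2.1, 5.7]
grip_width: 0.0573
gripper_force: 21.9
dial_top [([317.5, 334.7], 0.79)]
[ 0.6572 -0.032   0.285 ]
zero_mark [([378.1, 309.8], 0.72)]
[ 0.6359 -0.0189  0.285 ]
pointer_tip []
zero_mark r 0.02497608919681518 world ang deg 148.30739880196623
22.075 [ 0.6574 -0.0307  0.2815] [[-0.8357 -0.5492  0.0004]
 [-0.5492  0.8357 -0.0018]
 [ 0.0007 -0.0017 -1.    ]] [ -12.9192   32.31     51.1014   -0.0975   96.5431 -136.2458] 0.05721294500807766
crop origin 242 259
```

View pics/d2.png

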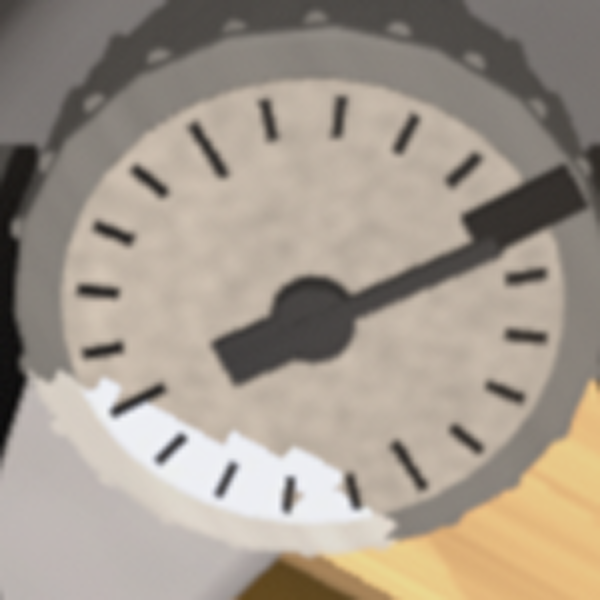

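The mark is within a few degrees of the pointer, but this oblique view has parallax. I'm letting go and checking from straight above.

```bash
P="python3 -m pendant"
$P '[[1,0,0,0,0,0,0],[1,0,0,0,0,0,0],[1,0,0,0,0,0,0]]' | grep -E "grip|ft"; $P '[[1,0,0,-0.03,0,0,0],[1,0,0,-0.06,0,0,0],[1,-0.03,0,-0.08,0,0,0],[1,-0.07,0,-0.08,0,0,0],[1,-0.07,0,-0.08,0,0,0]]'| grep -E "time|pos";  $P '[[1,0,0,0,0,0,0],[1,0,0,0,0,0,0]]' |grep -E "time|pos"
cat > rect.py <<'E'
import sys
from h import *
w=env.get_image("wrist"); P=np.array(w["pose"]); print("cam",P[:3,3])
r=env.tip_of("wrist","dial_top"); c=atz(w,r[0]["centre"],.285); print("dial",c,r[0]["conf"])
def proj(p):
    q=P[:3,:3].T@(p-P[:3,3]); return [w["cx"]+w["fx"]*q[0]/-q[2], w["cy"]-w["fy"]*q[1]/-q[2]]
# rectified: right = world x, up = world y, 0.1 mm/px... 8 px/mm
S=[(-1,-1),(1,-1),(1,1),(-1,1)]
src=np.float32([proj(c+np.array([a*.035,b*.035,0])) for a,b in S])
dst=np.float32([[300+a*280,300-b*280] for a,b in S])
o=cv2.warpPerspective(w["image"],cv2.getPerspectiveTransform(src,dst),(600,600),flags=cv2.INTER_CUBIC)
cv2.imwrite(sys.argv[1],o)
for n in ("zero_mark","pointer_tip"):
    for k in range(1):
        t=env.tip_of("wrist",n)
        if t:
            d=atz(w,t[0]["centre"],.285)-c; print(n,t[0]["conf"],np.hypot(*d[:2]),np.degrees(np.arctan2(d[1],d[0])))
# dark pixels inside the white face
g=cv2.cvtColor(o,cv2.COLOR_BGR2GRAY); m=(g<110).astype(np.uint8)
yy,xx=np.mgrid[:600,:600]; m[np.hypot(xx-300,yy-300)>228]=0
n,l,s,cc=cv2.connectedComponentsWithStats(m)
for i in np.argsort(-s[1:,4])[:4]+1:
    p=np.argwhere(l==i)[:,::-1].astype(np.float32); e=cv2.PCACompute2(p,None); v=e[1][0]
    print("comp",s[i].tolist(),cc[i].round(1),"axis deg",np.degrees(np.arctan2(-v[1],v[0])).round(2),"pos ang",np.degrees(np.arctan2(300-cc[i][1],cc[i][0]-300)).round(2))
E
python3 rect.py pics/r1.png
```

```text
ft_force: [0.6, 0.3, 1.1]
grip_width: 0.085
gripper_force: 0.0
time_s: 23.12
position: [0.7179, 0.0099, 0.3575]
time_s: 23.38
position: [0.7158, 0.008, 0.3606]
cam [ 0.65345228 -0.03316152  0.48538558]
dial [ 0.65868173 -0.03136541  0.285     ] 0.79
zero_mark 0.72 0.02615615467159903 152.095283879343
pointer_tip 0.73 0.025789720721925286 153.30678709820927
comp [90, 181, 273, 168, 9191] [236.6 268.8] axis deg -27.85 pos ang 153.75
comp [510, 292, 19, 48, 651] [519.5 315.5] axis deg -96.39 pos ang -4.04
comp [494, 352, 28, 42, 574] [507.8 372.7] axis deg -111.98 pos ang -19.28
comp [507, 235, 20, 44, 501] [517.3 257.5] axis deg -80.92 pos ang 11.07
```

View pics/r1.png

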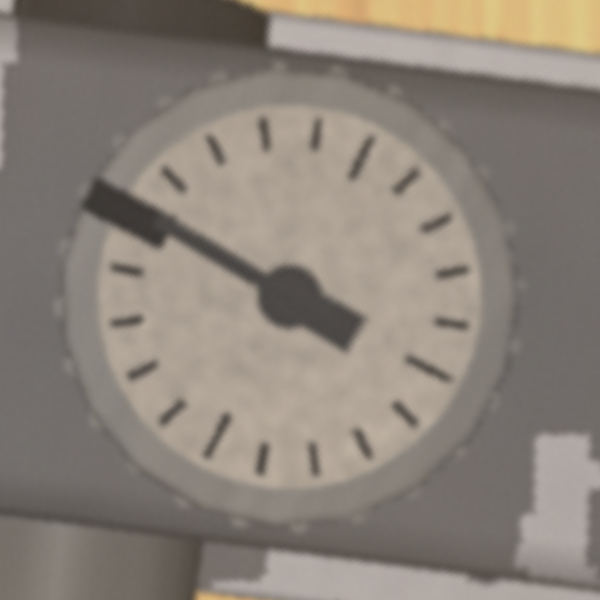

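```bash
cat > ang.py <<'E'
import sys,cv2,numpy as np
o=cv2.imread(sys.argv[1]);g=cv2.GaussianBlur(cv2.cvtColor(o,cv2.COLOR_BGR2GRAY),(3,3),0).astype(float)
# centre: face edge via bright-ish face ellipse from ticks' ring -> use hub
yy,xx=np.mgrid[:600,:600]
hub=[float(v) for v in sys.argv[2:4]]; face=[float(v) for v in sys.argv[4:6]]
def prof(c,r0,r1,a0,a1):
    out=[]
    for r in np.arange(r0,r1,6):
        a=np.radians(np.arange(a0,a1,.25)); v=cv2.remap(g.astype(np.float32),(c[0]+r*np.cos(a)).astype(np.float32)[None],(c[1]-r*np.sin(a)).astype(np.float32)[None],1)[0]
        wt=np.clip(np.percentile(v,80)-25-v,0,None); out.append((int(r),round(float(np.degrees((a*wt).sum()/wt.sum())),1)))
    return out
print("pointer",prof(hub,48,130,130,170)); print("tail",prof(hub,44,70,-50,-10)); print("mark",prof(face,160,215,137,167))
E
python3 ang.py pics/r1.png 288.5 296 289.5 297.5
python3 - <<'E'
import cv2,numpy as np
g=cv2.cvtColor(cv2.imread('pics/r1.png'),cv2.COLOR_BGR2GRAY)
# hub centroid by opening
m=cv2.morphologyEx((g<95).astype(np.uint8),cv2.MORPH_OPEN,cv2.getStructuringElement(2,(45,45)))
n,l,s,c=cv2.connectedComponentsWithStats(m);print("hub",s[1:],c[1:])
f=(g>135).astype(np.uint8)
n,l,s,c=cv2.connectedComponentsWithStats(f)
i=l[400,290];k=max(cv2.findContours((l==i).astype(np.uint8),0,1)[0],key=cv2.contourArea);print("face",cv2.minEnclosingCircle(k),cv2.fitEllipse(cv2.convexHull(k)))
E
```

```text
pointer [(48, 150.0), (54, 149.8), (60, 149.7), (66, 149.7), (72, 149.7), (78, 149.6), (84, 149.6), (90, 149.6), (96, 149.6), (102, 149.5), (108, 149.5), (114, 149.7), (120, 149.6), (126, 149.6)]
tail [(44, nan), (50, nan), (56, nan), (62, nan), (68, -30.4)]
mark [(160, 152.4), (166, 152.3), (172, 152.4), (178, 152.4), (184, 152.4), (190, 152.4), (196, 152.3), (202, 152.5), (208, 152.6), (214, 152.5)]
hub [[   15     0   251    55 10509]
 [  260   268    61    58  2781]] [[151.12313255  22.40270245]
 [290.04566703 296.79575692]]
face ((271.9234924316406, 300.0260314941406), 215.05996704101562) ((275.7248229980469, 297.6844787597656), (411.7955627441406, 417.95947265625), 2.4047443866729736)ang.py:10: RuntimeWarning: invalid value encountered in scalar divide
  wt=np.clip(np.percentile(v,80)-25-v,0,None); out.append((int(r),round(float(np.degrees((a*wt).sum()/wt.sum())),1)))
```

Pointer at 149.6°, mark at 152.4°. I'll regrip and turn it back 2.8° clockwise.

```bash
P="python3 -m pendant"
$P '[[1,0.055,0,0,0,0,0],[1,0.07,0,0.02,0,0,0],[1,0.07,0,0.05,0,0,0],[1,0.07,0,0.08,0,0,0],[1,0.07,0,0.08,0,0,0]]'| grep -E "time|pos|ft"; $P '[[0.55,0,0,0,0,0,0],[0.55,0,0,0,0,0,0],[0.55,0,0,0,0,0,0],[0.55,0,0,0,0,0,0]]' | grep -E "grip|pos|ft"; $P '[[0.55,0,0,0,0,0,0.02],[0.55,0,0,0,0,0,0.049],[0.55,0,0,0,0,0,0.049],[0.55,0,0,0,0,0,0.049]]'; $P '[[1,0,0,0,0,0,0],[1,0,0,0,0,0,0],[1,0,0,0,0,0,0]]' | grep -E "grip|ft"; $P '[[1,0,0,-0.03,0,0,0],[1,0,0,-0.06,0,0,0],[1,-0.03,0,-0.08,0,0,0],[1,-0.07,0,-0.08,0,0,0],[1,-0.07,0,-0.08,0,0,0]]'| grep -E "time|pos";  $P '[[1,0,0,0,0,0,0],[1,0,0,0,0,0,0]]' |grep -E "time|pos"; python3 rect.py pics/r2.png; python3 ang.py pics/r2.png 288.5 296 289.5 297.5
```

```text
time_s: 24.2
position: [0.6571, -0.03, 0.2781]
ft_force: [0.3, 0.2, 1.1]
position: [0.6583, -0.03, 0.2818]
ft_force: [-0.2, 0.2, 6.3]
grip_width: 0.0571
gripper_force: 21.4
time_s: 25.2
position: [0.6583, -0.03, 0.2818]
tool_rot: [[-0.861, -0.508, 0.004], [-0.508, 0.861, -0.001], [-0.003, -0.003, -1.0]]
ft_force: [-0.5, -0.1, 7.1]
grip_width: 0.0573
gripper_force: 21.5
ft_force: [0.7, 0.2, -0.4]
grip_width: 0.0852
gripper_force: 0.0
time_s: 26.2
position: [0.7197, 0.0069, 0.3573]
time_s: 26.45
position: [0.7176, 0.0051, 0.3606]
cam [ 0.65330437 -0.0329683   0.48543277]
dial [ 0.65715186 -0.03159246  0.285     ] 0.74
zero_mark 0.85 0.02376371637824323 147.6852407976064
pointer_tip 0.87 0.02363676050300028 148.79983965937672
comp [96, 163, 279, 185, 9557] [244.3 261.3] axis deg -30.17 pos ang 145.18
comp [249, 515, 44, 13, 296] [268.7 522. ] axis deg -9.96 pos ang -98.02
comp [192, 495, 40, 23, 287] [212.8 506.4] axis deg -22.21 pos ang -112.89
comp [144, 461, 34, 26, 286] [160.2 474.3] axis deg -34.98 pos ang -128.73
pointer [(48, 140.1), (54, 141.4), (60, 142.3), (66, 143.0), (72, 143.3), (78, 143.9), (84, 144.5), (90, 144.9), (96, 145.0), (102, 145.1), (108, 145.5), (114, 145.9), (120, 146.2), (126, 146.7)]
tail [(44, nan), (50, -24.6), (56, -24.2), (62, -24.0), (68, -24.1)]
mark [(160, 148.8), (166, 148.5), (172, 147.1), (178, 147.1), (184, 147.2), (190, 147.2), (196, 147.4), (202, 147.4), (208, 147.5), (214, 147.4)]ang.py:10: RuntimeWarning: invalid value encountered in scalar divide
  wt=np.clip(np.percentile(v,80)-25-v,0,None); out.append((int(r),round(float(np.degrees((a*wt).sum()/wt.sum())),1)))
```

View pics/r2.png

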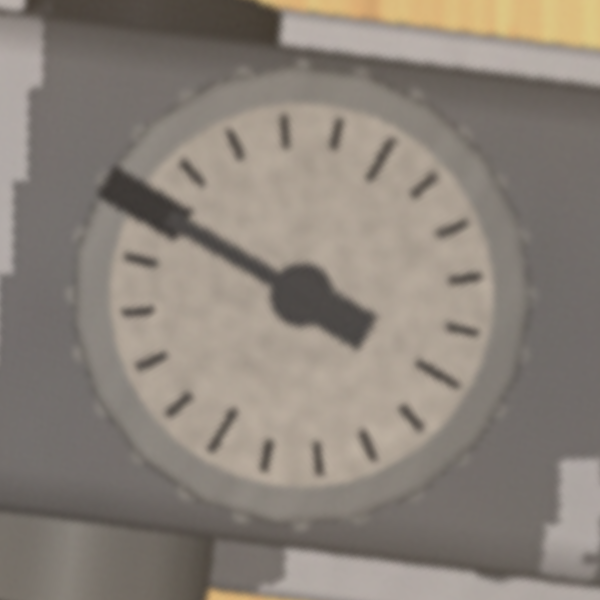

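```bash
python3 ang.py pics/r2.png 301.3 294.5 302.3 296 2>/dev/null; python3 - <<'E'
from h import *
t=env.get_image("top")
for n in ("block","offcut","wrench","lever_grip"): print(n,[np.round(x["centre"],1).tolist() for x in env.tip_of("top",n)[:3]])
E
```

```text
pointer [(48, 149.6), (54, 149.4), (60, 149.5), (66, 149.8), (72, 149.8), (78, 149.7), (84, 149.6), (90, 149.6), (96, 149.9), (102, 149.8), (108, 149.6), (114, 149.5), (120, 149.8), (126, 149.7)]
tail [(44, nan), (50, nan), (56, nan), (62, nan), (68, -30.5)]
mark [(160, 150.3), (166, 150.3), (172, 150.2), (178, 150.1), (184, 149.7), (190, 149.6), (196, 149.5), (202, 149.6), (208, 149.6), (214, 149.7)]
block [[347.1, 317.5], [312.9, 228.7], [380.5, 227.6]]
offcut []
wrench [[378.4, 226.6]]
lever_grip [[347.7, 252.1]]
```

The mark is at 149.7° and the pointer at 149.7°. The lever is at the top, the block and wrench haven't moved, and the gripper is clear. Handing in.

```bash
python3 -c "
from rig import env
print(env.observe()['time_s'],env.observe()['ft_force']);print(env.close_job())"
```

```text
26.9 [-0.60029205  0.27688961  0.0751742 ]
the job is handed in; nothing more can be done
None
```

The depth zero is set and the job is handed in at 26.9 s: I held the point on the block for about 1.4 s at an estimated 10–20 N, eased the lever back to its top stop, and turned the bezel's zero mark to within about 0.5° of the pointer; no verdict came back.

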